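Open the bedside reading stand and lean the tablet on it

ROBOT

A 6-joint arm with a two-finger parallel gripper is mounted at the origin on the work surface. World frame = base frame: x ahead of the robot, y to its left, z up, the work surface at z = 0. Lengths are in m, angles in rad, forces in N, time in s.
With the tool pointing down it reaches from about 0.35 to 0.975 m from the base axis. Payload 4.9 kg.
Tool frame: the origin (TCP) lies midway between the tips of the shut fingers; the grasp point (between the pads) lies 19 mm behind it (ctrl.hold_point_z is the distance from the TCP to the grasp point, in m); z points along the fingers, y is the line along which they close (so a half turn about z gives the same grasp; the last joint's range is limited). The gripper opens to 85 mm and grips with 20 to 120 N. Pads are 22 mm wide; open, the fingers measure 114 mm over their backs; the gripper's body (76 mm by 85 mm) begins 54 mm behind the grasp point. The pads swing forward as they close: fully open they stand 13 mm farther back than shut.
Start: joints at [0.981, 0.053, 1.613, -0, 1.476, -0.119], TCP at [0.283, 0.557, 0.231] pointing down, gripper open.
Joint ranges: [-3.01, 3.01], [-1.01, 2.22], [0.06, 2.58], [-1.02, 4.17], [0.09, 2.62], [-3.14, 3.14]. Speed limits (rad/s): [2.57, 2.57, 3.14, 3.14, 3.14, 3.14].

INTERFACE

Orientations are given as a rotation vector (axis times angle).
In Python, from station import status, viewer, finish_job, ctrl gives the robot as it stands.
- The arm moves only by the shell command python3 -m jog 'ROWS' [FORCE]. ROWS is JSON, a list of rows, each a list of 7 numbers: the turn, a rotation vector about the tool's x, y, z each as a share of 5 degrees, from -1 to 1, then the shift along the tool's x, y, z each as a share of 30 mm, from -1 to 1, then the opening, from -1 (shut) to 1 (fully open). A call has 1 to 5 rows; each row shifts and turns the commanded pose from where the row before left it, along the tool's axes as they then stand; what a row does not reach is not made up. A row lasts 1/8 s, in which the tool goes at most 62.5 mm and 10.7 degrees, less where a joint would pass 70% of its speed; a pose out of reach is approached as far as the arm can. A call with a number of a shift or a turn outside -1 to 1 is refused whole. A call with a gripper value outside its range is refused whole. The fingers move at their own pace and stop on an object; FORCE is the grip in N (left out, the last holds). Time passes only in rows, so rows that do not move let the fingers close. It gives the time, the measured TCP pose, the force, the opening and the grip force at its end, in the units of the state.
- status.get_obs(): the state, without advancing time (a new reading comes with each control period).
- viewer.get_image(name): name is "side" or "top" or "wrist"; returns a dict with "img" (480x640x3 uint8, red, green, blue), "fovy" (degrees; the focal length in pixels is half the picture's height over the tangent of half this angle, whatever the lens; pixels are square), "cx", "cy" (the principal point, pixels), "rvec" (rotation vector, rad) and "tvec" (3), from world to camera coordinates, as OpenCV has them. Camera axes: x right, y down, z forward; pixel columns grow to the right and rows downward; lengths in m; the calibration is good to about 2 mm. The wrist camera is an equidistant fisheye: a pixel r from the principal point sees the ray r / f radians off the axis. A picture is of the moment at which its call begins. There is no depth.
- finish_job(): hands the job in; it is judged then, once.
The state is a dict: "t": time; "q": joint angles; "dq": joint speeds; "effort": joint torques, N m; "tool_pos": TCP position; "tool_rot": TCP orientation; "contact_force": force on the tool from outside, world axes, zero at the start; "wrist_torque": the same for the moment, N m; "opening": finger opening in m; "grip_force": force on a finger pad.
Only numpy, scipy, OpenCV 4.12 (cv2) and the standard library are available. Lean on these libraries where they do the work, as an engineer would, in place of code of your own. Each camera call takes 0.05 s, during which the arm holds its last target. There are 200 camera calls.

TASK

Make the tablet ready for reading from the bed: slide the reading stand's orange grip all the way to its green end stop, so that the ledge is free, then take the black tablet from the slotted rack and set it down gently on the ledge, behind the lip and between the two side stops, long edge down, leaning back on the rest with its screen facing out over the lip. Leave the grip at its end stop, let go of the tablet, and do not shift or knock over anything else on the table.

Things in the scene. Friction and masses are not known exactly. Their poses are not given: they have to be found in the camera images.
- stand: The fixed reading stand: wooden base 180 (x) x 240 (y) x 18 mm high, with a leaning wooden rest, a steel lip and a sliding stop on it. Origin: centre of the base's underside. Its +x is the reader's side, facing away from the robot (yaw up to 0.35 rad either way), +y is the way to the slide's end stop, z up.
- rest_foot (a point): Middle of the line where the rest's front face meets the ledge: stand x = -20, y = 0, z = 18 mm; axes as the stand's. The flat rest, 190 mm wide, leans back from here towards -x by 0.31 rad from upright and runs 91 mm up its slope (top at z 105, x -48 mm; struts behind it to x -80 mm).
- ledge (a point): Middle of the ledge, the base's flat top (z = 18 mm), between rest and lip: stand x = -10, y = 0 mm. The ledge is 19.5 mm wide in x. The dark lip stands 10 mm above it, from stand x = -0.5 to 7.5 mm. At the -y end a dark cheek (inner face y = -92 mm, 32 mm above the ledge) closes it, at the +y end the brass sliding stop.
- end_stop (a point): Centre of the top of the green end-stop block of the slide, stand x = 52, y = 113, z = 30 mm (12 mm above the base's top).
- stop (a joint): The sliding stop, in m along the stand's +y: 0 to 0.11, where 0.11 is fully against the green end stop; starts at 0 to 0.05, stays where left (about 3 N to move, no spring). It carries a brass block (12 mm in y, 33 mm above the ledge) across the ledge, its -y face at stand y = -18 mm + joint value: at 0.11 the ledge is 184 mm free.
- stop_grip (a point): Centre of the top of the orange upright grip, 95 mm above the table, at stand x = 52 mm, y = -12 mm + joint value; axes as the stand's. The grip is 36 mm (x) x 16 mm (y), 75 mm tall; a thin brass bar at z = 32 to 40 mm joins it to the block in the ledge.
- tablet: The black tablet, a rigid slab 12 mm thick (its x) x 170 mm long (its y) x 120 mm high (its z), 0.18 to 0.36 kg. Origin: centre of its long lower edge face; z up through the slab; the dark glass screen is on its +x face, the back is plain. It starts standing nearly upright in one of the rack's three slots, screen towards the rack's +x.
- rack: Fixed rack: dark wood base 200 x 200 x 12 mm with three slots along its y, at x = -65, 0 and 65 mm, each 17 mm wide between steel walls 6 mm thick reaching z = 52 mm; slot floors z = 12 mm; end walls (z = 42 mm) at y = +-94.5 mm. Origin: centre of the base's underside; yaw up to 0.35 rad. Rack and stand swap sides between starts.
- book: Leave alone: green paperback, 14 x 160 x 118 mm, upright in another slot. Origin: centre of its lower edge; z up.
- frame: Leave alone: pale wood picture frame, 14 x 150 x 112 mm, upright in another slot. Origin: centre of its lower edge; z up.
- mug: Leave alone: white mug, 76 mm wide, 88 mm high, handle on its +y, standing on the reader's side of the stand. Origin: centre of its underside.
- case: Leave alone: blue spectacles case, 58 x 150 x 34 mm, lying beyond the rack. Origin: centre of its underside.
- plant: Leave alone: terracotta pot with green leaves, 110 mm wide at the leaves and 180 mm tall, between stand and rack. Origin: centre of its underside.
- clock: Leave alone: white alarm clock, 45 x 120 x 80 mm, on the right. Origin: centre of its underside. Farther right (y below -0.48 m) lie a fixed pile of books, 75 mm high, and a basket.
- bottle: Leave alone: green glass bottle, 66 mm wide, 170 mm tall, on the left. Origin: centre of its underside. Farther left (y above 0.45 m) stand a fixed lamp, 430 mm tall, and a radio, 165 mm tall; beyond x = 0.78 m a tissue box, 60 mm high.

How it is judged:
On the way:
1. the orange grip is slid fully to its green end stop (value of joint stop above 0.106 m), for 0.2 s.
At the end, for the whole second after the job is handed in: Sliding stop within 4 mm of its end stop; tablet on the ledge between rest and lip, long edge down, within 13 mm of the stand's y = 0 and 0.09 rad of its line, leaning back 14 to 27 degrees, screen to the stand's +x, released and at rest (value of joint stop above 0.106 m and z of tablet in the frame of stand between 0.013 and 0.026 m and x of tablet in the frame of stand between -0.021 and 0 m and y of tablet in the frame of stand between -0.013 and 0.013 m and angle between tablet's own x axis and vertical between 1.1 and 1.33 rad and angle between the y axis of tablet and the y axis of stand, either way round below 0.09 rad and linear speed of tablet below 0.02 m/s); the robot touches nothing.
It fails at once if another thing was shifted by more than 30 mm or tipped over (distance of any of book, frame, mug, case, plant, clock, bottle from where it was at the start of the episode above 0.03 m or angle between any of book, frame, mug, case, plant, clock, bottle's own z axis and vertical above 0.5 rad).
It fails at once if the tablet was dropped or pressed hard on the stand (over 40 N) (contact force between tablet and stand above 40 N).
It also fails if it takes over 72 s, if anything falls off the work surface, if the arm or the gripper's body presses on something with over 40 N, if the wrist force passes 120 N, or if a joint passes its speed limit or range.

## Working session

There is one attempt and no reset: what is moved stays moved. The work goes in short steps, Python scripts to look and compute and a shell command to move; the robot and the scene stay as the last step left them, time stands still between calls to the robot, and variables do not carry over. Pictures are saved under pics/ and viewed, at most 14 in all, crops included, and the job is handed in when it is done.

```bash
ls; mkdir -p pics; cat > h.py <<'E'
import numpy as np, cv2
from scipy.spatial.transform import Rotation as R
from station import status, viewer, ctrl
def cam(n,save=None):
    d=viewer.get_image(n); d['n']=n
    if save: cv2.imwrite('pics/'+save,d['img'][:,:,::-1])
    return d
def ray(d,u,v):
    M=R.from_rotvec(d['rvec']).as_matrix(); f=240/np.tan(np.radians(d['fovy'])/2)
    x,y=u-d['cx'],v-d['cy']
    if d['n']=='wrist':
        r=np.hypot(x,y)+1e-9; t=r/f; c=np.array([x/r*np.sin(t),y/r*np.sin(t),np.cos(t)])
    else:
        c=np.array([x/f,y/f,1.])
    w=M.T@c; return -M.T@np.array(d['tvec']), w/np.linalg.norm(w)
def onz(d,u,v,z):
    o,w=ray(d,u,v); return o+w*(z-o[2])/w[2]
def tri(d1,p1,d2,p2):
    o1,w1=ray(d1,*p1);o2,w2=ray(d2,*p2)
    s=np.linalg.lstsq(np.c_[w1,-w2],o2-o1,rcond=None)[0]
    a,b=o1+s[0]*w1,o2+s[1]*w2
    return (a+b)/2,np.linalg.norm(a-b)
def proj(d,P):
    M=R.from_rotvec(d['rvec']).as_matrix(); f=240/np.tan(np.radians(d['fovy'])/2)
    c=M@np.array(P)+np.array(d['tvec'])
    if d['n']=='wrist':
        r=np.hypot(c[0],c[1]); t=np.arctan2(r,c[2]); return np.array([d['cx']+f*t*c[0]/r,d['cy']+f*t*c[1]/r])
    return np.array([d['cx']+f*c[0]/c[2],d['cy']+f*c[1]/c[2]])
E
python3 - <<'E'
from h import *
import pickle
D={n:cam(n,n+'0.png') for n in('top','side','wrist')}
pickle.dump(D,open('d0.pkl','wb'))
for n,d in D.items(): print(n,d['fovy'],ray(d,320,240))
print(status.get_obs(),ctrl.hold_point_z)
E
```

```text
pics
top 54.213576923936856 (array([ 0.4381378 , -0.01056618,  1.14829699]), array([ 0.11581664,  0.00573988, -0.99325403]))
side 52.85983828542602 (array([ 0.30382184, -0.9353316 ,  0.92582131]), array([ 0.21144432,  0.73516111, -0.64407254]))
wrist 65.70646984690485 (array([0.22135617, 0.58999383, 0.37387371]), array([ 0.24050553, -0.11433528, -0.96389031]))
{'t': 0.15, 'q': array([ 9.80979843e-01,  5.32190734e-02,  1.61396413e+00,  2.50871216e-05,
        1.47601903e+00, -1.19022168e-01]), 'dq': array([ 0.00052386, -0.00168356, -0.00433929,  0.00081673,  0.00173112,
        0.00034814]), 'effort': array([-3.90003461e-04, -3.94244242e+01, -3.70719838e+01, -1.56151350e-04,
        4.67462494e-03,  7.07770141e-06]), 'tool_pos': array([0.28323081, 0.55659682, 0.23034549]), 'tool_rot': array([-7.32578876e-01, -3.05438544e+00,  2.35713424e-03]), 'contact_force': array([ 1.18356841, -0.56604918,  0.74138464]), 'wrist_torque': array([-0.00858127,  0.03836722,  0.02716306]), 'grip_force': 0.0, 'opening': 0.08543683144549506} 0.0187
```

View pics/top0.png

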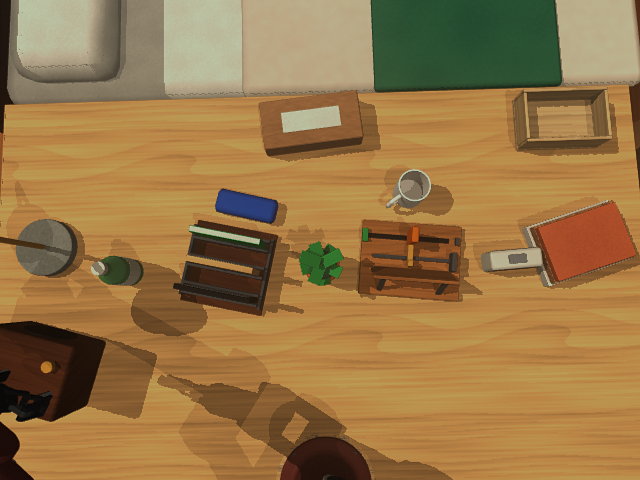

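View pics/side0.png

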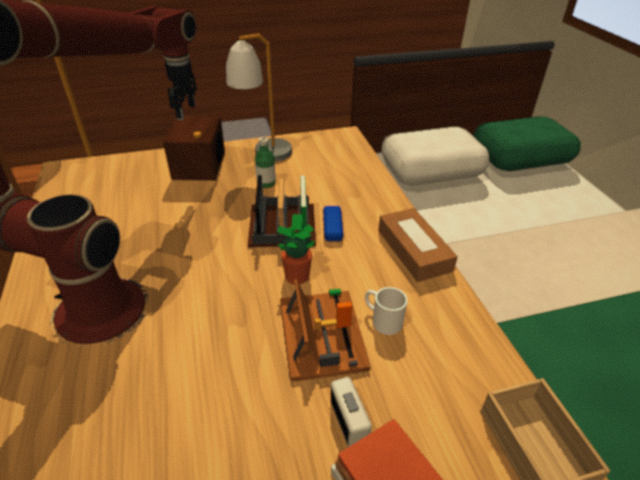

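The top view looks down with +x up and +y left. The rack is on the left, with the black tablet in the slot nearest the robot (175–257, 288–308). The stand is on the right, with the orange grip at (413,234) and the green stop at (365,234). The plant at (322,263) stands between them. The side view confirms this layout.

```bash
cat > seg.py <<'E'
from h import *
def mask(d,lo,hi,box=None):
    h=cv2.cvtColor(d['img'],cv2.COLOR_RGB2HSV); m=cv2.inRange(h,lo,hi)
    if box:
        k=np.zeros_like(m);x0,y0,x1,y1=box;k[y0:y1,x0:x1]=255;m&=k
    n,l,s,c=cv2.connectedComponentsWithStats(m)
    i=1+np.argmax(s[1:,4]); return (l==i).astype(np.uint8),s[i],c[i]
E
python3 - <<'E'
from seg import *
import pickle
D=pickle.load(open('d0.pkl','rb'));T,S=D['top'],D['side']
for nm,lo,hi,bt,bs in [('grip',(3,200,140),(14,255,255),(395,215,430,250),(325,290,360,335)),
 ('green',(50,120,40),(75,255,255),(355,220,375,250),(325,285,345,300)),
 ('plant',(45,100,30),(80,255,255),(290,230,350,295),(270,205,325,262))]:
    a=mask(T,lo,hi,bt);b=mask(S,lo,hi,bs)
    print(nm,a[1],a[2],b[1],b[2]); print(tri(T,a[2],S,b[2]))
c=lambda im,x0,y0,x1,y1:cv2.resize(im[y0:y1,x0:x1,::-1],None,fx=4,fy=4,interpolation=cv2.INTER_CUBIC)
im=np.vstack([np.hstack([c(T['img'],355,210,475,305)[:,:],]),])
im2=c(T['img'],165,210,285,325)
h=max(im.shape[0],im2.shape[0])
pad=lambda i:cv2.copyMakeBorder(i,0,h-i.shape[0],0,0,cv2.BORDER_CONSTANT)
o=np.hstack([pad(im),pad(im2)]);print(o.shape); cv2.imwrite('pics/crop0.png',cv2.resize(o,None,fx=800/960,fy=800/960))
E
```

```text
grip [412 227   7  15  98] [414.90816327 233.96938776] [337 292  17  25 165] [345.11515152 303.22424242]
(array([ 0.57049805, -0.21980927,  0.09419474]), np.float64(0.004278097412224449))
green [362 228   6  13  67] [364.91044776 234.1641791 ] [330 290  10   6  48] [334.41666667 291.9375    ]
(array([ 0.58089129, -0.11315624,  0.02170062]), np.float64(0.0008378672579442013))
plant [ 299  242   44   44 1230] [320.2601626  262.79756098] [ 277  206   37   51 1034] [296.56673114 234.73500967]
(array([ 0.50766744, -0.004123  ,  0.14090101]), np.float64(0.0029181795868126765))
(460, 960, 3)
```

View pics/crop0.png

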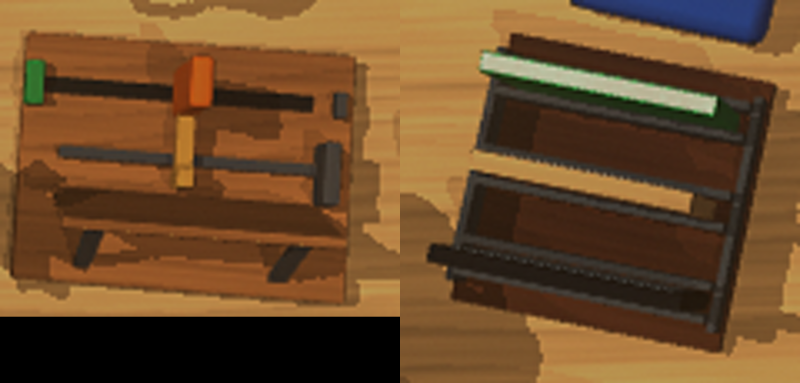

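The crop shows the stand base corners, the slide (about 40% of the way along), and the dark tablet top from crop (428,253) to about (710,300).

```bash
python3 - <<'E'
from seg import *
import pickle
D=pickle.load(open('d0.pkl','rb'));T=D['top']
def rect(ps,z):
    P=np.array([onz(T,*p,z) for p in ps]);TL,TR,BR,BL=P
    c=P.mean(0);yv=(TL-TR+BL-BR)[:2];xv=(TL-BL+TR-BR)[:2]
    print('c',c,'yaw from y',np.arctan2(-yv[0],yv[1]),'from x',np.arctan2(xv[1],xv[0]),'size',np.linalg.norm(xv)/2,np.linalg.norm(yv)/2)
f=lambda x,y,x0=355:(x0+x/3.3333,210+y/3.3333)
rect([f(25,33),f(355,57),f(347,302),f(12,277)],.018)
g=lambda x,y:f(x-400,y,165)
rect([g(512,35),g(776,86),g(722,350),g(452,298)],.012)
print('tablet ends',onz(T,*g(428,253),.132),onz(T,*g(710,300),.132))
print('green top',onz(T,364.4,234.2,.03),'grip top',onz(T,355+201/3.333,210+84/3.333,.095))
E
```

```text
c [ 0.51529156 -0.22026146  0.018     ] yaw from y -0.1032205008152084 from x -0.09224080788701378 size 0.17748500778467335 0.24011262156341281
c [0.51040737 0.21749953 0.012     ] yaw from y -0.2184436411758435 from x -0.22210918441366698 size 0.19581162988260392 0.1994961315310025
tablet ends [0.46598166 0.31581894 0.132     ] [0.43046126 0.13263923 0.132     ]
green top [ 0.57937708 -0.11109475  0.03      ] grip top [ 0.5654497  -0.21994567  0.095     ]
```

```bash
cat > plan.py <<'E'
# world target (pos, tool y-axis dir yaw, tilt) -> tool-frame units from current pose
from h import *
def target_R(yaw,lean,flip=1):
    # object frame: x=(cos yaw, sin yaw); tool y = flip*object x, tool z = down; lean: tool top tips to object -x
    Ro=R.from_euler('z',yaw).as_matrix()
    A=Ro@R.from_euler('y',-lean).as_matrix()   # tablet frame leaning back
    z=-A[:,2]; y=flip*A[:,0]; return np.c_[np.cross(y,z),y,z]
def go(pos,Rt,cur=None):
    s=status.get_obs() if cur is None else cur
    Rc=R.from_rotvec(s['tool_rot']).as_matrix()
    rv=R.from_matrix(Rc.T@Rt).as_rotvec(degrees=True); d=np.array(pos)-s['tool_pos']
    print('pos',s['tool_pos'].round(4),'turn/5deg',(rv/5).round(2),'shift/30 (cur frame)',(Rc.T@d/.03).round(2),'(target frame)',(Rt.T@d/.03).round(2),'t',s['t'])
SC=np.array([.515,-.220]);SY=-.10
def st(x,y,z): 
    c,s=np.cos(SY),np.sin(SY); return np.array([SC[0]+c*x-s*y,SC[1]+s*x+c*y,z])
E
python3 - <<'E'
from plan import *
s=status.get_obs();print(R.from_rotvec(s['tool_rot']).as_matrix().round(2)); print(s['q'].round(2))
for f in(1,-1): go([.40,.232,.33],target_R(-.22,0,f)); go(st(.052,-.045,.2),target_R(SY,0,f))
E
```

```text
[[-0.89  0.45 -0.  ]
 [ 0.45  0.89 -0.  ]
 [ 0.   -0.   -1.  ]]
[ 0.98  0.05  1.61  0.    1.48 -0.12]
pos [0.2832 0.5566 0.2303] turn/5deg [-2.000e-02  1.000e-02  1.513e+01] shift/30 (cur frame) [-8.38 -7.88 -3.31] (target frame) [-9.71  6.16 -3.32] t 0.15
pos [0.2832 0.5566 0.2303] turn/5deg [-2.000e-02  1.000e-02  1.375e+01] shift/30 (cur frame) [-20.79 -20.33   1.04] (target frame) [-26.49  12.     1.01] t 0.15
pos [0.2832 0.5566 0.2303] turn/5deg [-1.000e-02 -2.000e-02 -2.087e+01] shift/30 (cur frame) [-8.38 -7.88 -3.31] (target frame) [ 9.71 -6.16 -3.32] t 0.15
pos [0.2832 0.5566 0.2303] turn/5deg [-1.000e-02 -2.000e-02 -2.225e+01] shift/30 (cur frame) [-20.79 -20.33   1.04] (target frame) [ 26.49 -12.     1.01] t 0.15
```

```bash
python3 -m jog '[[0,0,1,0,0,-1,-1],[0,0,1,0,0,-1,-1],[0,0,1,0,0,-1,-1],[0,0,1,0,0,-0.3,-1],[0,0,1,0,0,0,-1]]' 
python3 -m jog '[[0,0,1,0,0,0,-1],[0,0,1,0,0,0,-1],[0,0,1,0,0,0,-1],[0,0,1,0,0,0,-1],[0,0,1,0,0,0,-1]]'
python3 -m jog '[[0,0,1,0,0,0,-1],[0,0,1,0,0,0,-1],[0,0,1,0,0,0,-1],[0,0,1,0,0,0,-1],[0,0,1,0,0,0,-1]]'
python3 -m jog '[[0,0,0.1,-0.97,0.62,0,-1],[0,0,0,-0.97,0.62,0,-1],[0,0,0,-0.97,0.62,0,-1],[0,0,0,-0.97,0.62,0,-1],[0,0,0,-0.97,0.62,0,-1]]'
python3 -m jog '[[0,0,0,-0.97,0.62,0,-1],[0,0,0,-0.97,0.62,0,-1],[0,0,0,-0.97,0.62,0,-1],[0,0,0,-0.97,0.62,0,-1],[0,0,0,-0.97,0.62,0,-1]]'
python3 - <<'E'
from plan import *
d=cam('wrist','w1.png'); import pickle; pickle.dump(d,open('w1.pkl','wb'))
go([.40,.232,.33],target_R(-.22,0)); go(st(.052,-.045,.2),target_R(SY,0))
E
```

```text
t: 0.78
tool_pos: [0.2837, 0.5573, 0.3316]
tool_rot: [1.38, 2.822, 0.003]
contact_force: [0.0, 0.1, -0.8]
opening: -0.0001
grip_force: 0.0
t: 1.4
tool_pos: [0.2834, 0.5568, 0.3297]
tool_rot: [1.959, 2.456, -0.002]
contact_force: [0.3, 0.3, 0.6]
opening: -0.0001
grip_force: 0.0
t: 2.02
tool_pos: [0.2834, 0.5568, 0.3298]
tool_rot: [2.444, 1.974, -0.001]
contact_force: [0.2, -0.4, 0.1]
opening: 0.0002
grip_force: 0.0
t: 2.65
tool_pos: [0.3433, 0.3938, 0.3299]
tool_rot: [2.449, 1.967, -0.001]
contact_force: [0.9, 0.3, -0.1]
opening: -0.0001
grip_force: 0.0
t: 3.28
tool_pos: [0.4026, 0.2317, 0.33]
tool_rot: [-2.449, -1.967, 0.001]
contact_force: [0.4, 0.1, 0.7]
opening: -0.0001
grip_force: 0.0
pos [0.4038 0.2289 0.33  ] turn/5deg [ 0.02  0.03 -0.01] shift/30 (cur frame) [ 0.07 -0.15 -0.  ] (target frame) [ 0.07 -0.15 -0.  ] t 3.325
pos [0.4038 0.2289 0.33  ] turn/5deg [ 0.01  0.03 -1.39] shift/30 (cur frame) [-15.05   8.79   4.39] (target frame) [-16.02   6.92   4.33] t 3.325
```

View pics/w1.png

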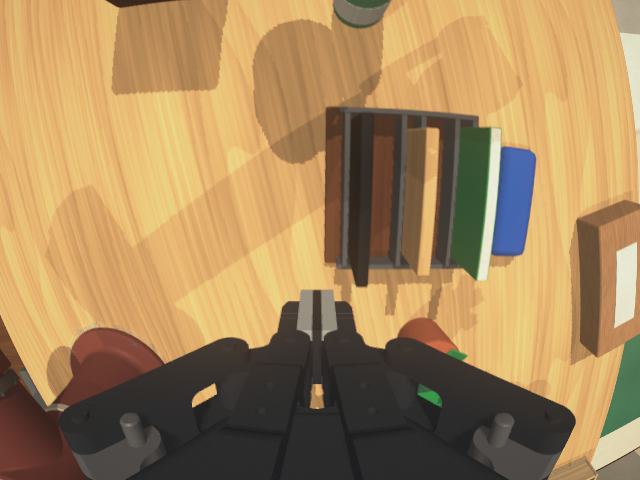

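The wrist view shows the rack squarely. The dark tablet runs from about (360,113) to (361,286), with its end nearest the camera bottom at row 286. Next I go to the stand.

```bash
python3 -m jog '[[0,0,-0.7,0,0,0,-1],[0,0,-0.69,-1,0.43,0,-1],[0,0,0,-1,0.43,0,-1],[0,0,0,-1,0.43,0,-1],[0,0,0,-1,0.43,0,-1]]' 
python3 -m jog '[[0,0,0,-1,0.43,0,-1],[0,0,0,-1,0.43,0,-1],[0,0,0,-1,0.43,0,-1],[0,0,0,-1,0.43,0,-1],[0,0,0,-1,0.43,0,-1]]' |head -2
python3 -m jog '[[0,0,0,-1,0.43,0,-1],[0,0,0,-1,0.43,0,-1],[0,0,0,-1,0.43,0,-1],[0,0,0,-1,0.43,0.5,-1],[0,0,0,-1,0.43,0.5,-1]]' |head -2
python3 -m jog '[[0,0,0,-1,0.43,0,-1],[0,0,0,-1,0.43,0,-1],[0,0,0,0,0,0,-1]]' |head -2
python3 - <<'E'
from plan import *
d=cam('wrist','w2.png'); import pickle; pickle.dump(d,open('w2.pkl','wb'))
go(st(.052,-.045,.2),target_R(SY,0))
# predicted pixels
for n,p in dict(grip=(.052,.0056,.095),end=(.052,.113,.03),lipL=(.0035,.092,.028),cheek=(-.01,-.092,.05),c1=(.09,.12,.018),c2=(-.09,.12,.018),c3=(-.09,-.12,.018),c4=(.09,-.12,.018),rt1=(-.048,.095,.105),rt2=(-.048,-.095,.105)).items(): print(n,proj(d,st(*p)).round(1))
E
```

```text
t: 3.95
tool_pos: [0.4405, 0.107, 0.33]
tool_rot: [-2.326, -2.112, 0.0]
contact_force: [-0.5, 0.6, 0.1]
opening: 0.0001
grip_force: 0.0
t: 4.58
tool_pos: [0.4903, -0.0486, 0.33]
t: 5.2
tool_pos: [0.5403, -0.2041, 0.2998]
t: 5.58
tool_pos: [0.5598, -0.2668, 0.2992]
pos [ 0.5597 -0.2657  0.2994] turn/5deg [-0.02 -0.01  0.03] shift/30 (cur frame) [-0.14  0.1   3.31] (target frame) [-0.13  0.1   3.31] t 5.625
grip [319.4 165.3]
end [319.2  65.8]
lipL [275.   84.9]
cheek [263.2 251.2]
c1 [352.9  62.5]
c2 [196.8  67.8]
c3 [204.8 264.8]
c4 [349.9 265.7]
rt1 [210.5  73.1]
rt2 [218.2 270.2]
```

View pics/w2.png

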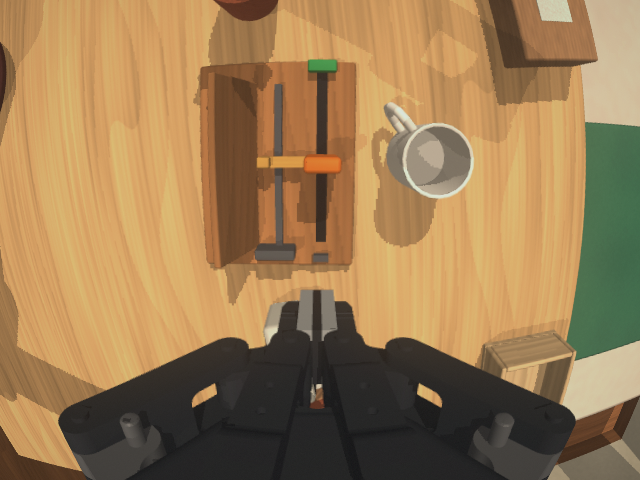

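The wrist view agrees with the predicted points to about 3 px: orange grip top (322,163), green end stop (322,66), lip at column 278, cheek at (275,252), mug at (430,160), clear of the grip. Next: a height check, then refining the stand pose.

```bash
python3 - <<'E'
from plan import *
from seg import mask
import pickle
D=pickle.load(open('d0.pkl','rb'));T=D['top'];W=pickle.load(open('w2.pkl','rb'))
a=mask(W,(3,200,170),(14,255,255),(300,150,345,178));g=mask(W,(50,120,40),(75,255,255),(300,55,345,75))
print(a[1:],g[1:])
print('grip tri',tri(W,a[2],T,(355+201/3.333,235.2)), 'green tri',tri(W,g[2],T,(364.9,234.2)))
print('grip@.095',onz(W,*a[2],.095),'green@.03',onz(W,*g[2],.03))
P=np.array([onz(W,*p,.018) for p in [(355.5,62.5),(352.5,265.5),(208,268),(201,68)]]);print(P.round(4),P.mean(0))
c=W['img'][50:280,190:365,::-1]; cv2.imwrite('pics/c2.png',cv2.resize(c,None,fx=2.6,fy=2.6,interpolation=cv2.INTER_CUBIC))
E
python3 -m jog '[[0,0,0,-0.14,0.1,1,-1],[0,0,0,0,0,1,-1],[0,0,0,0,0,1,-1],[0,0,0,0,0,1,-1],[0,0,0,0,0,1,-1]]'
python3 -m jog '[[0,0,0,0,0,1,-1],[0,0,0,0,0,1,-1],[0,0,0,0,0,0.8,-1],[0,0,0,0,0,0,-1]]'
```

```text
(array([304, 155,  37,  17, 353], dtype=int32), array([320.38243626, 164.10481586])) (array([308,  60,  29,  11, 307], dtype=int32), array([321.81107492,  65.00977199]))
grip tri (array([ 0.56717419, -0.21987368,  0.09021776]), np.float64(0.0030617114213511414)) green tri (array([ 0.58023932, -0.11217512,  0.02880709]), np.float64(0.001555643565781394))
grip@.095 [ 0.56830638 -0.21854722  0.095     ] green@.03 [ 0.58094032 -0.11216875  0.03      ]
[[ 0.6195 -0.1097  0.018 ]
 [ 0.5957 -0.3485  0.018 ]
 [ 0.4168 -0.335   0.018 ]
 [ 0.4425 -0.0929  0.018 ]] [ 0.51864094 -0.22153048  0.018     ]
t: 6.25
tool_pos: [0.5623, -0.2685, 0.1496]
tool_rot: [-2.325, -2.113, -0.001]
contact_force: [-0.1, -0.3, 0.4]
opening: -0.0001
grip_force: 0.0
t: 6.75
tool_pos: [0.5607, -0.2677, 0.0639]
tool_rot: [-2.321, -2.109, 0.002]
contact_force: [-0.4, -0.3, 1.2]
opening: -0.0001
grip_force: 0.0
```

View pics/c2.png

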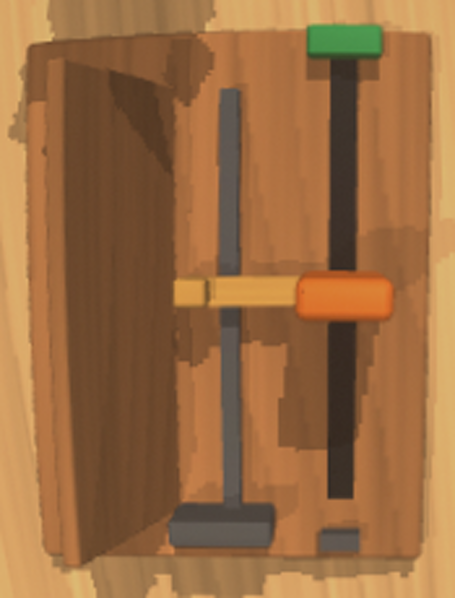

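The crop confirms the geometry: green stop at top, orange grip and brass block mid-slide. The stand centre refines to (0.518, -0.220), yaw -0.10. Now pushing along tool +x; about 122 mm is expected.

```bash
sed -i 's/SC=.*;SY/SC=np.array([.518,-.220]);SY/' plan.py
python3 -m jog '[[0,0,0,0.7,0.1,0,-1],[0,0,0,0.7,0,0,-1],[0,0,0,0.6,0,0,-1],[0,0,0,0.6,0,0,-1],[0,0,0,0.5,0,0,-1]]'
python3 -m jog '[[0,0,0,0.4,0,0,-1],[0,0,0,0.3,0,0,-1],[0,0,0,0.2,0,0,-1],[0,0,0,0.05,0,0,-1],[0,0,0,0,0,0,-1]]'
```

```text
t: 7.38
tool_pos: [0.575, -0.1766, 0.0672]
tool_rot: [2.324, 2.112, 0.0]
contact_force: [1.0, -3.2, 2.0]
opening: -0.0002
grip_force: 1.6
t: 8.0
tool_pos: [0.5766, -0.1488, 0.0658]
tool_rot: [-2.325, -2.11, 0.0]
contact_force: [0.1, -0.4, -0.0]
opening: -0.0
grip_force: 0.3
```

```bash
python3 -m jog '[[0,0,0,0.06,0,0,-1],[0,0,0,0.06,0,0,-1],[0,0,0,0,0,0,-1]]'|grep -E 'pos|contact'
python3 -m jog '[[0,0,0,0.06,0,0,-1],[0,0,0,0.06,0,0,-1],[0,0,0,0,0,0,-1]]'|grep -E 'pos|contact'
```

```text
tool_pos: [0.5768, -0.1468, 0.0658]
contact_force: [-0.7, -5.9, -1.0]
tool_pos: [0.5768, -0.1467, 0.0659]
contact_force: [-2.0, -17.6, -3.3]
```

```bash
python3 -m jog '[[0,0,0,-0.5,0,0,-1],[0,0,0,-0.5,0,-1,-1],[0,0,0,0,0,-1,-1],[0,0,0,0,0,-1,-1],[0,0,0,0,0,-1,-1]]'|grep -E 'pos|contact'
python3 -m jog '[[0,0,0,0,0,-1,-1],[0,0,0,0,0,-1,-1],[0,0,0,0,0,-1,-1],[0,0,0,0,0,-1,0],[0,0,0,0,0,-0.8,0.2]]'|grep -E 'pos|opening'
python3 - <<'E'
from plan import *
from seg import mask
import pickle
d=cam('wrist','w3.png')
a=mask(d,(3,200,170),(14,255,255));g=mask(d,(50,120,40),(75,255,255),(300,55,360,300))
print(a[1:],g[1:]); G=onz(d,*a[2],.095);E=onz(d,*g[2],.03);print(G,E,np.linalg.norm((G-E)[:2]))
go([.43,.19,.33],target_R(-.22,0))
W=pickle.load(open('w1.pkl','rb')); b=cv2.cvtColor(W['img'],cv2.COLOR_RGB2GRAY)
for v in (130,160,200,240,260,275,280,284,286,288): print(v,b[v,338:385:2])
E
```

```text
tool_pos: [0.5746, -0.1713, 0.1868]
contact_force: [-0.0, -0.4, 0.1]
tool_pos: [0.5749, -0.1714, 0.3314]
opening: 0.0355
(array([300, 157,  34,  16, 235], dtype=int32), array([314.56595745, 165.82978723])) (array([304, 145,  26,  11, 277], dtype=int32), array([316.45848375, 149.90252708]))
[ 0.57776664 -0.12624334  0.095     ] [ 0.58114503 -0.11182124  0.03      ] 0.014812509446047244
pos [ 0.576  -0.1719  0.3353] turn/5deg [0.06 0.   1.42] shift/30 (cur frame) [11.54 -6.    0.14] (target frame) [10.71 -7.38  0.18] t 10.05
130 [61 60 59 63 93 93 68 39 40 39 39 41 49 50 49 49 50 47 56 58 59 59 58 59]
160 [81 77 58 71 90 89 43 38 37 36 36 39 46 47 46 46 46 51 77 77 76 75 73 74]
200 [88 73 60 85 92 73 41 40 40 39 37 45 48 46 47 47 45 70 77 73 73 71 71 75]
240 [ 82  67  74 100 100  64  47  46  45  44  48  54  53  53  51  50  65  77
  83  81  79  79  81  86]
260 [ 84  71  85 102  87  64  48  47  47  48  53  56  56  54  54  55  78  79
  79  80  79  78  80  78]
275 [136 140 138 139 140 151 161 143  49  51  56  56  56  55  56 117 149 151
 146 139 145 143 144 145]
280 [139 139 141 139 141 147 157 160 119  52  57  58  56  57  56 128 150 149
 148 144 144 144 143 147]
284 [147 145 141 139 141 142 153 190 166  57  56  58  57  57  58 172 190 192
 180 171 176 192 181 172]
286 [183 186 142 141 141 141 151 207 202 124 100  98  99  98 113 196 201 198
 198 196 187 196 193 195]
288 [189 187 141 141 141 142 143 206 205 197 193 189 190 187 189 204 202 198
 198 196 189 196 193 195]
```

Grip–end stop spacing is 14.8 mm (15 expected), so the slide is home. Now to the rack.

```bash

python3 -m jog '[[0,0,0.71,0,0,0,0.2],[0,0,0.71,0.9,-0.62,0,0.2],[0,0,0,0.9,-0.62,0,0.2],[0,0,0,0.9,-0.62,0,0.2],[0,0,0,0.9,-0.62,0,0.2]]'|grep -E 'pos'
python3 -m jog '[[0,0,0,0.9,-0.62,0,0.2],[0,0,0,0.9,-0.62,0,0.2],[0,0,0,0.9,-0.62,0,0.2],[0,0,0,0.9,-0.62,0,0.2],[0,0,0,0.9,-0.62,0,0.2]]'|grep -E 'pos'
python3 -m jog '[[0,0,0,0.9,-0.62,0,0.2],[0,0,0,0.9,-0.62,0,0.2],[0,0,0,0.9,-0.62,0,0.2],[0,0,0,0,0,0,0.2]]'|grep -E 'pos|opening'
python3 - <<'E'
from plan import *
d=cam('wrist','w4.png'); import pickle; pickle.dump(d,open('w4.pkl','wb'))
c=d['img'][60:360,220:460,::-1]; cv2.imwrite('pics/c4.png',cv2.resize(c,None,fx=2,fy=2,interpolation=cv2.INTER_CUBIC))
go([.447,.232,.33],target_R(-.22,0))
for y in(-.1,.085,-.085):
  for z in (.132,): 
    p=np.array([.510,.2175])+R.from_euler('z',-.22).as_matrix()[:2,:2]@[-.065,y]; print(y,proj(d,[*p,z]))
E
```

```text
tool_pos: [0.5232, -0.0497, 0.3291]
tool_pos: [0.4619, 0.1023, 0.3292]
tool_pos: [0.4249, 0.1937, 0.3294]
opening: 0.0513
pos [0.4254 0.1928 0.3294] turn/5deg [-0.02  0.    0.02] shift/30 (cur frame) [ 1.43  0.42 -0.02] (target frame) [ 1.43  0.42 -0.02] t 11.85
-0.1 [329.45706296 275.03530071]
0.085 [331.37817984  80.3362159 ]
-0.085 [329.68522505 260.55566614]
```

View pics/c4.png

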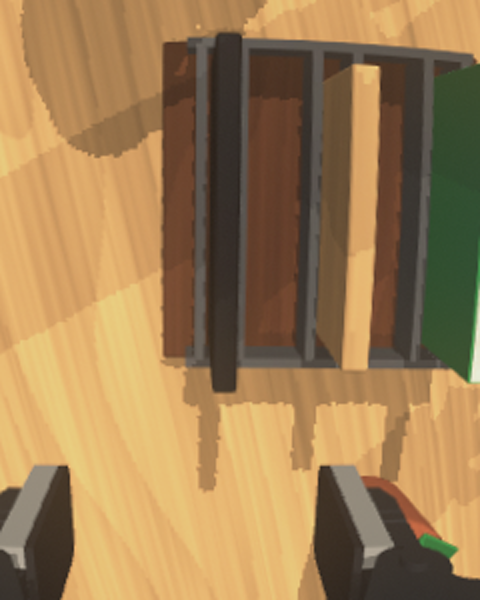

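In the crop, the tablet's top edge runs from full-image (334,77) to (332,255), 12–13 px wide. The frame and book stand well away from it. Now I measure it from two views.

```bash
python3 - <<'E'
from plan import *
import pickle
D=pickle.load(open('d0.pkl','rb'));W1=pickle.load(open('w1.pkl','rb'));W4=pickle.load(open('w4.pkl','rb'))
b=cv2.cvtColor(W4['img'],cv2.COLOR_RGB2GRAY);b1=cv2.cvtColor(W1['img'],cv2.COLOR_RGB2GRAY)
for v in(85,120,165,210,245): print(v,b[v,322:346])
print('ends w4',b[70:84,334],b[248:260,332]); print('end w1',b1[100:122,366],b1[280:290,362])
print('near end',tri(W4,(332,255),W1,(361.7,286)))
for z in(.12,.132): print(z,onz(W4,332,255,z),onz(W4,334.5,77,z))
E
```

```text
85 [100  81  60  54  49  43  44  49  52  51  52  52  53  52  51  53  52  48
  48  85  91  91  71  55]
120 [89 76 53 43 37 38 43 47 48 49 49 48 49 50 49 48 46 44 61 93 88 88 73 70]
165 [77 62 55 37 39 40 43 46 47 47 46 46 47 47 49 47 44 41 82 88 86 79 73 71]
210 [85 59 49 45 42 47 50 52 54 54 53 53 52 52 51 50 46 81 90 86 83 72 71 70]
245 [140 144 137  89  55  56  59  58  57  57  57  55  56  56  55  54  98 132
 147 151 152 150 152 149]
ends w4 [134 136 138 137 136 121  75  53  55  54  53  54  53  52] [ 58  58  58  58  58  58  58  64 107 145 147 148]
end w1 [165 164 157 154 171 175 170 143 103  93  95  83  69  53  53  53  52  52
  52  52  52  52] [ 56  56  57  58  57  57  99 155 190 200]
near end (array([0.43146585, 0.15572934, 0.13815698]), np.float64(0.00011822891593924232))
0.12 [0.43103114 0.14992701 0.12      ] [0.46953958 0.31903373 0.12      ]
0.132 [0.4313517  0.15378363 0.132     ] [0.46855134 0.3171429  0.132     ]
```

```bash
python3 - <<'E'
from plan import *
go([.450,.236,.109],target_R(-.223,0))
E
```

```text
pos [0.4254 0.1928 0.3294] turn/5deg [-0.02  0.    0.06] shift/30 (cur frame) [1.58 0.5  7.35] (target frame) [1.58 0.48 7.35] t 11.85
```

```bash

python3 -m jog '[[0,0,0.06,0.8,0.25,0,0.2],[0,0,0,0.78,0.24,0.5,0.2],[0,0,0,0,0,1,0.2],[0,0,0,0,0,1,0.2],[0,0,0,0,0,1,0.2]]'|grep -E 'pos|contact'
python3 -m jog '[[0,0,0,0,0,1,0.2],[0,0,0,0,0,1,0.2],[0,0,0,0,0,0.6,0.2],[0,0,0,0,0,0.3,0.2],[0,0,0,0,0,0,0.2]]'|grep -E 'pos|contact'
python3 - <<'E'
from plan import *
d=cam('wrist','w5.png'); go([.450,.236,.109],target_R(-.223,0))
E
```

```text
tool_pos: [0.4511, 0.2342, 0.2238]
contact_force: [0.3, -0.5, -0.2]
tool_pos: [0.451, 0.235, 0.1382]
contact_force: [-0.6, -0.4, -0.4]
pos [0.4515 0.2352 0.139 ] turn/5deg [ 0.01 -0.01 -0.03] shift/30 (cur frame) [ 0.01 -0.05  1.  ] (target frame) [ 0.01 -0.05  1.  ] t 13.15
```

View pics/w5.png

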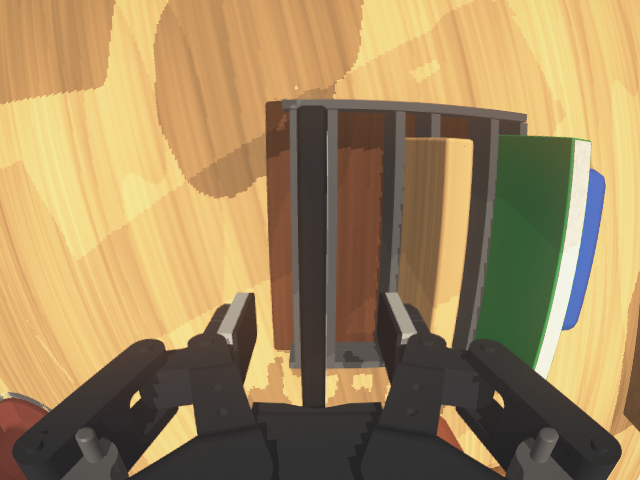

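The fingers straddle the tablet: its top is at column 313 and the finger midpoint at about 320. The frame at column 405 and beyond is clear of the right finger. I shift slightly, lower and close.

```bash

python3 -m jog '[[0,0,0,0,-0.07,0.5,0.2],[0,0,0,0,0,0.5,0.2],[0,0,0,0,0,0,0.2]]'|grep -E 'pos|contact'
python3 -m jog '[[0,0,0,0,0,0,-0.3],[0,0,0,0,0,0,-0.6],[0,0,0,0,0,0,-1],[0,0,0,0,0,0,-1],[0,0,0,0,0,0,-1]]' 50
```

```text
tool_pos: [0.4474, 0.2352, 0.1061]
contact_force: [-0.8, 0.3, 0.8]
t: 14.15
tool_pos: [0.4494, 0.2359, 0.109]
tool_rot: [2.457, 1.957, 0.002]
contact_force: [1.0, 0.5, 3.6]
opening: 0.0109
grip_force: 51.6
```

```bash

python3 -m jog '[[0,0,0,0,0,-0.2,-1],[0,0,0,0,0,-0.5,-1],[0,0,0,0,0,-0.8,-1],[0,0,0,0,0,-1,-1],[0,0,0,0,0,-1,-1]]'|grep -E 'pos|contact|open'
python3 -m jog '[[0,0,0,0,0,-1,-1],[0,0,0,0,0,-1,-1],[0,0,0,0,0,-1,-1],[0,0,0,0,0,-0.8,-1],[0,0,0,0,0,0,-1]]'
python3 - <<'E'
from plan import *
import pickle
P={n:cam(n,n+'6.png') for n in('top','side','wrist')};pickle.dump(P,open('d6.pkl','wb'))
im=np.hstack([cv2.resize(P['wrist']['img'][:,:,::-1],(533,400)),cv2.resize(P['side']['img'][70:270,190:330,::-1],(267,400))])
cv2.imwrite('pics/j6.png',im)
go(st(-.025,0,.33),target_R(SY,0)); go(st(-.025,0,.33),target_R(SY,.31))
E
```

```text
tool_pos: [0.4485, 0.2356, 0.2147]
contact_force: [0.8, 0.5, -2.2]
opening: 0.0106
t: 15.4
tool_pos: [0.4496, 0.2359, 0.3303]
tool_rot: [2.456, 1.956, 0.007]
contact_force: [-0.0, 0.5, -3.1]
opening: 0.0108
grip_force: 51.1
pos [0.4482 0.2355 0.3258] turn/5deg [-0.02  0.01 -1.44] shift/30 (cur frame) [-14.38   4.84  -0.13] (target frame) [-14.87   3.    -0.14] t 15.55
pos [0.4482 0.2355 0.3258] turn/5deg [-3.57  0.24 -1.43] shift/30 (cur frame) [-14.38   4.84  -0.13] (target frame) [-14.87   2.9    0.78] t 15.55
```

View pics/j6.png

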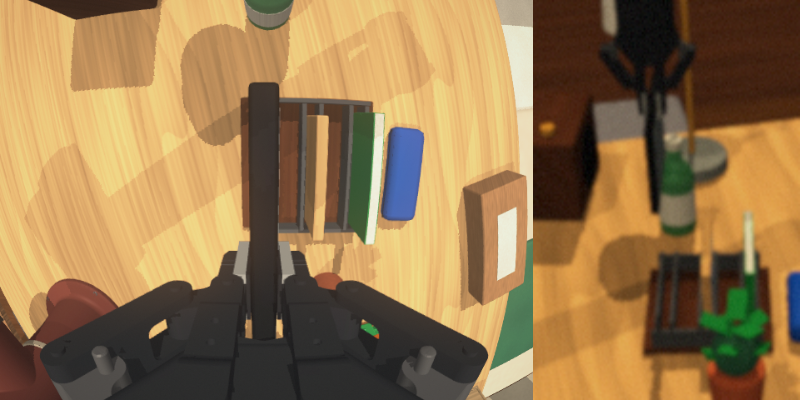

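The tablet hangs straight in the fingers, extending symmetrically. Rack, frame and book are undisturbed. I check its offset along tool x from the far end at (317,98), then fly to the stand.

```bash

python3 -m jog '[[0,0,-0.72,-0.5,0.1,0,-1],[0,0,-0.72,-0.9,0.2,0,-1],[0,0,0,-1,0.2,0,-1],[0,0,0,-1,0.2,0,-1],[0,0,0,-1,0.2,0,-1]]'|grep -E 'pos|open'
python3 -m jog '[[0,0,0,-1,0.2,0,-1],[0,0,0,-1,0.2,0,-1],[0,0,0,-1,0.2,0,-1],[0,0,0,-1,0.2,0,-1],[0,0,0,-1,0.2,0,-1]]'|grep -E 'pos|open'
python3 -m jog '[[0,0,0,-1,0.2,0,-1],[0,0,0,-1,0.2,0,-1],[0,0,0,-1,0.2,0,-1],[0,0,0,-1,0.2,0,-1],[0,0,0,-0.5,0.2,0,-1]]'|grep -E 'pos|open'
python3 -m jog '[[-0.7,0,0,0,0,0,-1],[-0.7,0,0,0,0,0,-1],[-0.7,0,0,0,0,0,-1],[-0.7,0,0,0,0,0,-1],[-0.75,0,0,0,0,0,-1]]'|grep -E 'pos|open|contact'
python3 -m jog '[[0,0,0,0,0,0,-1]]'|grep -E 'pos|open|contact'
python3 - <<'E'
from plan import *
import pickle
d=pickle.load(open('d6.pkl','rb'))['wrist']; b=cv2.cvtColor(d['img'],cv2.COLOR_RGB2GRAY)
print(b[92:106,316]); print(b[200,290:345:2])
tp=np.array([.4482,.2355,.3258]);Rt=target_R(-.223,0)
for v in(98,99): print('far end in tool',Rt.T@(onz(d,317,v,.3258+.024)-tp))
go(st(-.0396,0,.112+.06),target_R(SY,.31))
w=cam('wrist','w7.png')
E
```

```text
tool_pos: [0.4582, 0.1004, 0.3253]
opening: 0.0109
tool_pos: [0.4731, -0.0516, 0.3253]
opening: 0.0107
tool_pos: [0.4896, -0.189, 0.3254]
opening: 0.0106
tool_pos: [0.49, -0.1874, 0.3261]
contact_force: [-0.5, -0.7, -2.2]
opening: 0.011
tool_pos: [0.4893, -0.1875, 0.326]
contact_force: [0.0, 0.1, -2.2]
opening: 0.0107
[151 151 151 153 153 152 123  52  55  55  57  57  57  57]
[93 85 86 87 76 51 55 58 58 57 57 57 56 56 56 56 54 54 54 53 51 46 53 77
 80 84 84 84]
far end in tool [ 0.08517461  0.00067046 -0.024     ]
far end in tool [ 0.08484627  0.00066974 -0.024     ]
pos [ 0.4893 -0.1875  0.326 ] turn/5deg [-0.03 -0.01 -0.  ] shift/30 (cur frame) [-0.99 -1.8   4.81] (target frame) [-0.98 -1.81  4.81] t 18.175
```

The tablet is centred in the grip (end at 85.0 mm). Lowering to 60 mm above the ledge.

```bash

python3 -m jog '[[0,0,0,-0.33,-0.6,0,-1],[0,0,0,-0.33,-0.6,0,-1],[0,0,0,-0.32,-0.6,0.8,-1],[0,0,0,0,0,1,-1],[0,0,0,0,0,1,-1]]'|grep -E 'pos|open|contact'
python3 -m jog '[[0,0,0,0,0,1,-1],[0,0,0,0,0,0.8,-1],[0,0,0,0,0,0.2,-1],[0,0,0,0,0,0,-1]]'|grep -E 'pos|open|contact'
python3 - <<'E'
from plan import *
go(st(-.0396,0,.112+.06),target_R(SY,.31)); go(st(-.0396,0,.112),target_R(SY,.31))
w=cam('wrist','w8.png');s=cam('side','s8.png')
im=np.hstack([cv2.resize(w['img'][:,:,::-1],(480,360)),cv2.resize(s['img'][210:390,240:400,::-1],(320,360))])
cv2.imwrite('pics/j8.png',im)
E
```

```text
tool_pos: [0.4618, -0.2149, 0.2299]
contact_force: [0.4, -0.1, -2.4]
opening: 0.0114
tool_pos: [0.4799, -0.2165, 0.1737]
contact_force: [1.1, -0.1, -3.4]
opening: 0.0112
pos [ 0.4799 -0.2165  0.1737] turn/5deg [-0.01 -0.01  0.  ] shift/30 (cur frame) [ 0.01 -0.06  0.04] (target frame) [ 0.01 -0.06  0.04] t 19.35
pos [ 0.4799 -0.2165  0.1737] turn/5deg [-0.01 -0.01  0.  ] shift/30 (cur frame) [ 0.01 -0.67  1.95] (target frame) [ 0.01 -0.67  1.94] t 19.35
```

View pics/j8.png

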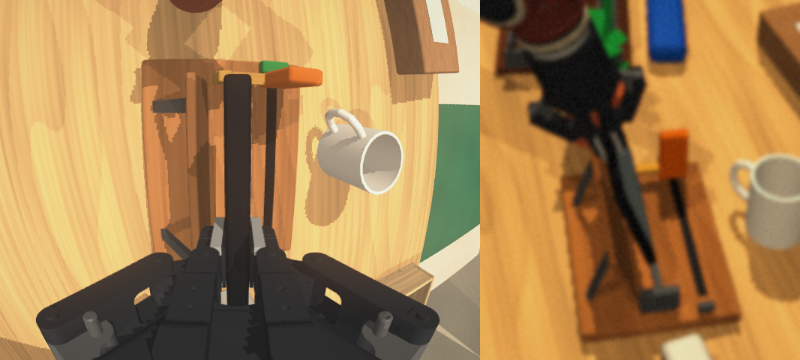

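The wrist view shows the tablet parallel to the stand, its end just short of the brass block and the grip at the green stop. The side view shows it leaning over the ledge, behind the lip. Lowering in stages, watching the force.

```bash

python3 -m jog '[[0,0,0,0,-0.2,0.5,-1],[0,0,0,0,-0.2,0.5,-1],[0,0,0,0,-0.12,0.35,-1],[0,0,0,0,-0.05,0.2,-1],[0,0,0,0,0,0,-1]]'|grep -E 'pos|contact'
python3 -m jog '[[0,0,0,0,-0.03,0.1,-1],[0,0,0,0,0,0,-1]]'|grep -E 'pos|contact'
python3 - <<'E'
from plan import *
go(st(-.0396,0,.112),target_R(SY,.31))
E
```

```text
tool_pos: [0.4774, -0.2162, 0.1234]
contact_force: [0.7, 0.9, -2.7]
tool_pos: [0.4778, -0.2165, 0.1213]
contact_force: [-0.6, 0.2, -2.4]
pos [ 0.4778 -0.2165  0.1213] turn/5deg [0. 0. 0.] shift/30 (cur frame) [ 0.02 -0.07  0.3 ] (target frame) [ 0.02 -0.07  0.3 ] t 20.325
```

```bash

python3 -m jog '[[0,0,0,0,-0.03,0.1,-1],[0,0,0,0,0,0,-1]]'|grep -E 'pos|contact'
python3 -m jog '[[0,0,0,0,-0.02,0.08,-1],[0,0,0,0,0,0,-1]]'|grep -E 'pos|contact'
python3 -m jog '[[0,0,0,0,-0.02,0.05,-1],[0,0,0,0,0,0,-1]]'|grep -E 'pos|contact'
```

```text
tool_pos: [0.4776, -0.2164, 0.1177]
contact_force: [0.0, 0.2, -1.6]
tool_pos: [0.4778, -0.2164, 0.1151]
contact_force: [0.2, -0.3, -2.0]
tool_pos: [0.4777, -0.2164, 0.1136]
contact_force: [-0.9, -0.4, -2.6]
```

```bash

python3 -m jog '[[0,0,0,0,-0.01,0.04,-1],[0,0,0,0,0,0,-1]]'|grep -E 'pos|contact'
python3 -m jog '[[0,0,0,0,-0.01,0.04,-1],[0,0,0,0,0,0,-1]]'|grep -E 'pos|contact'
python3 -m jog '[[0,0,0,0,-0.01,0.03,-1],[0,0,0,0,0,0,-1]]'|grep -E 'pos|contact'
```

```text
tool_pos: [0.4778, -0.2164, 0.1125]
contact_force: [-0.2, -0.0, -3.8]
tool_pos: [0.4783, -0.2167, 0.1122]
contact_force: [-2.7, 0.9, 3.8]
tool_pos: [0.4785, -0.2168, 0.1122]
contact_force: [-5.6, 2.9, 9.7]
```

Contact came at z = 0.112, as predicted. I ease off, nudge the tablet back towards the rest and open.

```bash

python3 -m jog '[[0,0,0,0,-0.04,-0.03,-1],[0,0,0,0,-0.05,0,-1],[0,0,0,0,0,0,-1]]'|grep -E 'pos|contact'
python3 -m jog '[[0,0,0,0,0,0,-0.65],[0,0,0,0,0,0,-0.55],[0,0,0,0,0,0,-0.45],[0,0,0,0,0,0,-0.35],[0,0,0,0,0,0,-0.3]]' 20
python3 - <<'E'
from plan import *
w=cam('wrist','w9.png');s=cam('side','s9.png')
im=np.hstack([cv2.resize(w['img'][:,:,::-1],(480,360)),cv2.resize(s['img'][210:390,240:400,::-1],(320,360))])
cv2.imwrite('pics/j9.png',im)
E
```

```text
tool_pos: [0.4765, -0.2166, 0.1118]
contact_force: [2.2, 0.7, 3.4]
t: 22.82
tool_pos: [0.475, -0.2162, 0.1103]
tool_rot: [2.148, 1.943, 0.303]
contact_force: [-0.7, -0.4, 0.1]
opening: 0.0298
grip_force: 0.0
```

View pics/j9.png

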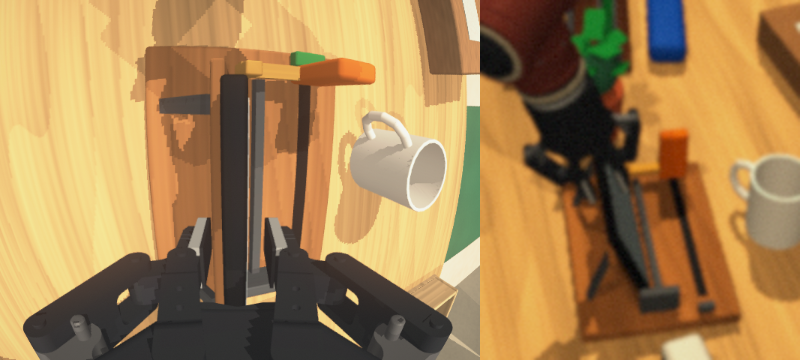

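The tablet now leans against the rest behind the lip, and both pads are clear of it, with gaps on each side at (200,240) and (272,240). Retreating along the fingers.

```bash

python3 -m jog '[[0,0,0,0,0,-0.3,-0.3],[0,0,0,0,0,-0.5,-0.3],[0,0,0,0,0,-0.8,-0.3],[0,0,0,0,0,-1,-0.3],[0,0,0,0,0,-1,-0.3]]'|grep -E 'pos|contact'
python3 -m jog '[[0,0,0,0,0,-1,-0.3],[0,0,0,0,0,-1,-0.3],[0,0,0,0,0,-1,-0.3],[0,0,0,0,0,0,-0.3],[0,0,0,0,0,0,-0.3]]'|grep -E 'pos|contact'
python3 - <<'E'
from plan import *
from seg import mask
w=cam('wrist','w10.png')
a=mask(w,(3,200,170),(14,255,255));g=mask(w,(50,120,40),(75,255,255),(280,20,400,200))
print(a[1:],g[1:],onz(w,*a[2],.095),onz(w,*g[2],.03))
t=cam('top','t10.png')
for n,p in dict(end1=(-.0508,.085,.134),end2=(-.0508,-.085,.134),lo1=(-.0086,.085,.0217),lo2=(-.0086,-.085,.0217)).items(): print(n,proj(w,st(*p)).round(),proj(t,st(*p)).round())
im=np.hstack([cv2.resize(w['img'][:,:,::-1],(480,360)),cv2.resize(t['img'][205:310,350:470,::-1],(320,280))[:360] if 0 else cv2.resize(t['img'][200:335,350:470,::-1],(320,360))])
cv2.imwrite('pics/j10.png',im)
E
```

```text
tool_pos: [0.442, -0.2129, 0.2156]
contact_force: [0.6, -1.0, -0.6]
tool_pos: [0.4148, -0.21, 0.2987]
contact_force: [-0.1, 0.1, 0.2]
(array([385, 108,  27,  14, 189], dtype=int32), array([395.24867725, 114.6984127 ])) (array([360, 100,  23,  10, 181], dtype=int32), array([369.92265193, 104.36464088])) [ 0.5750185  -0.12603216  0.095     ] [ 0.57889057 -0.11044794  0.03      ]
end1 [316. 124.] [379. 275.]
end2 [316. 310.] [458. 281.]
lo1 [321. 128.] [375. 260.]
lo2 [321. 268.] [446. 265.]
```

View pics/j10.png

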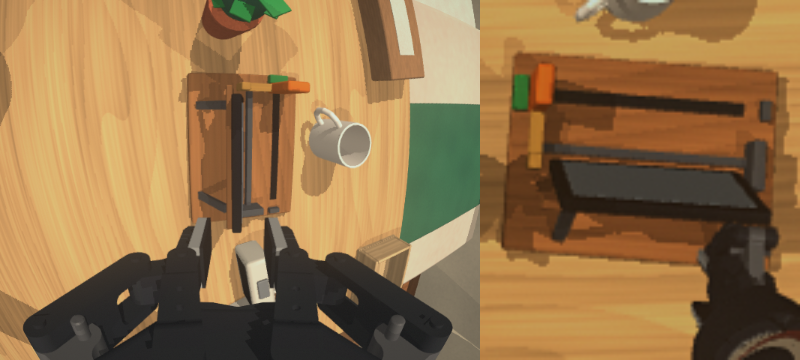

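The tablet sits on the ledge behind the lip, between the stops, screen out. Its top edge in the wrist view is (236,95)–(236,231), close to the predicted (237,93)–(237,232). The grip is against the green stop and the arm is clear.

```bash
python3 -c "
from station import finish_job
print(finish_job())"
```

```text
the job is handed in; nothing more can be done
None
```

I handed the job in with the orange grip at its green end stop and the tablet released on the ledge, leaning on the rest with its screen out. Nothing else I could see had shifted, but the hand-in gave no verdict.

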